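Pack the cassette cases tight in their shelf tray and hold them there

TASK

Close the open cassette case in the blue shelf tray so that the two halves meet edge to edge all round. Then take the white spacer by its tab, slide it foot down to the floor of the tray in the one gap that is wide enough for it, and push it along the tray until the cases are tight against each other and flush against the end stop at the other end. Finish there without letting go: keep hold of the spacer and keep it pressed firmly but gently against the row, so that the retaining clip can be fitted; leave the other things on the bench where they are.

Things in the scene. Friction and masses are not known exactly. Their poses are not given: they have to be found in the camera images.
- tray: The blue powder-coated steel shelf tray, fixed on the bench. Its origin is the centre of its underside; its floor is 3 mm above that. The lane inside runs along its y axis, 164 mm long (y from -82 to +82 mm) between the two end stops and 98 mm wide (x), with rims 13 mm high along the long sides. Two cases lie in the lane, in either order.
- stop_left: End stop of the tray at its +y end, a blue steel upstand 24 mm high above the tray floor. Origin: on its inner face, half-way along it, at floor level.
- stop_right: End stop of the tray at its -y end, the same. Origin: on its inner face, half-way along it, at floor level.
- big_case: The large, open, pale plastic cassette case with teal cassettes standing in it, about 0.3 kg, loose on the tray floor: 84 mm along the lane (its y), 92 mm across (its x), 34 mm high when shut (base half 18 mm, lid half 16 mm). Origin: centre of its underside. Its hinge line runs along its y, at x = +46 mm and 18 mm above its underside (the side far from the robot).
- big_lid (a joint): Angle of the big case's lid about the hinge: 0 = shut, halves edge to edge; grows as the lid lifts; pi/2 = lid upright; at most 1.95. A stiff hinge: the lid stays at any angle; it takes about 0.3 N at its free edge to move. There is no catch to overcome.
- lid_edge (a point): Middle of the free edge of the big lid's outer face, 92 mm from the hinge line and 16 mm outward from it (when shut: at the top front edge of the case, 34 mm above the case's underside). Turns with the lid.
- small_case: The small shut case of the same kind, about 0.14 kg, loose on the tray floor: 38 mm along the lane (its y), 92 mm across, 34 mm high. Origin: centre of its underside. At the start the row leaves three gaps: between the cases and at both ends; one of the two end gaps is 25 to 31 mm wide, the other two are under 15 mm.
- spacer_mid (a point): Half-way up the white plastic spacer, 0.09 kg, which stands foot down on the bench beside the tray. Foot: a block 21 mm thick (its y), 70 mm wide (its x), 24 mm high. On it, centred, an upright finger tab 12 mm thick (y), 36 mm wide (x), its top 78 mm above the underside. This point is 39 mm above the underside, in the tab; the z axis points up along the tab.
- spacer: The same spacer, origin at the centre of its underside.
- spot_plate: White ceramic spot plate, 70 x 100 x 10 mm, on the bench: leave alone.
- tube: Upright chrome cassette tube with its dark bayonet cap, 54 mm across, 134 mm tall: leave alone.
- embed_ring: Pewter coloured embedding ring, 44 mm across, 12 mm high: leave alone.
- vial: Rounded amber glass vial, 30 mm across, 57 mm tall: leave alone.
Things that resemble listed ones, but are neither listed nor needed, are in the scene too. Several things have the shape of the tray; the one meant has the colours described above.

How it is judged:
On the way, in this order (a step that is already met when the one before it is completed fails the run):
1. the big case is shut, its halves edge to edge (value of joint big_lid below 0.05 rad and z of each of big_case, small_case in the frame of tray below 0.007 m and angle between big_case's own z axis and vertical below 0.06 rad and angle between small_case's own z axis and vertical below 0.08 rad), for 0.2 s.
2. the spacer stands on the tray floor in the wide gap, between the small case and the end stop (z of spacer_mid in the frame of tray below 0.046 m and x of spacer_mid in the frame of tray between -0.016 and 0.016 m and y of spacer_mid in the frame of tray between -0.0735 and 0.0735 m and angle between spacer_mid's own z axis and vertical below 0.12 rad and ((y of small_case in the frame of tray above 0 m and y of spacer_mid in the frame of small_case above 0.026 m) or (y of small_case in the frame of tray below 0 m and y of spacer_mid in the frame of small_case below -0.026 m)) and value of joint big_lid below 0.05 rad), for 0.1 s.
At the end, for the whole second after the job is handed in: Lid within 0.05 rad of shut; cases flat on the tray floor, the big one within 2 mm of its end stop and pressed on it (over 1 N), the small one within 3 mm of its flush place; spacer upright, within 4 mm of the floor, outside the small case, held in the fingers, pressing with 1.5 to 40 N (all of step 2 and z of each of big_case, small_case in the frame of tray below 0.007 m and angle between big_case's own z axis and vertical below 0.06 rad and angle between small_case's own z axis and vertical below 0.08 rad and ((y of big_case in the frame of tray above 0.038 m and y of small_case in the frame of tray between -0.024 and -0.012 m and y of spacer_mid in the frame of tray between -0.055 and -0.044 m and contact force between big_case and stop_left above 1 N) or (y of big_case in the frame of tray below -0.038 m and y of small_case in the frame of tray between 0.012 and 0.024 m and y of spacer_mid in the frame of tray between 0.044 and 0.055 m and contact force between big_case and stop_right above 1 N)) and contact force between spacer and small_case between 1.5 and 40 N and contact force between the fingers and spacer above 2 N and linear speed of each of spacer, big_case below 0.01 m/s); the arm keeps its last pose, push and grip.
It fails at once if the spacer is forced at the big case or into a gap that is too narrow (over 12 N on the big case) (contact force between spacer and big_case above 12 N).
It fails at once if the row is pressed with brute force (over 60 N) (contact force between spacer and small_case above 60 N).
It fails at once if the spot plate, tube, ring or vial is knocked out of its place (over 25 mm) (distance of any of tube, embed_ring, vial, spot_plate from where it was at the start of the episode above 0.025 m).
It also fails if it takes over 58 s, if anything falls off the work surface, if the arm or the gripper's body presses on something with over 40 N, if the wrist force passes 120 N, or if a joint passes its speed limit or range.

ROBOT

A 7-joint arm with a two-finger parallel gripper is mounted at the origin on the work surface. World frame = base frame: x ahead of the robot, y to its left, z up, the work surface at z = 0. Lengths are in m, angles in rad, forces in N, time in s.
With the tool pointing down it reaches from about 0.35 to 0.9 m from the base axis. Payload 7.2 kg.
Tool frame: the origin (TCP) lies between the finger pads; the fingertips stand r.finger_overhang ahead of it and the grasp point (between the pads) lies 2 mm behind it (r.finger_overhang is the distance from the TCP to the fingertips, in m); z points along the fingers, y is the line along which they close (so a half turn about z gives the same grasp; the last joint's range is limited). The gripper opens to 88 mm and grips with 3 to 60 N. Pads are 20 mm wide; open, the fingers measure 115 mm over their backs; the gripper's body (75 mm by 178 mm) begins 61 mm behind the grasp point.
Start: joints at [-1.377, 0.411, -0.013, 1.596, 0.006, 1.134, -0.082], TCP at [0.162, 0.604, 0.24] pointing down, gripper open.
Joint ranges: [-2.95, 2.95], [-0.29, 1.99], [-1.47, 1.44], [0.14, 2.54], [-1.03, 4.17], [0.13, 1.85], [-2.86, 2.86]. Speed limits (rad/s): [2.39, 2.39, 3.01, 3.01, 3.14, 3.14, 3.14].

INTERFACE

Orientations are given as a unit quaternion [w, x, y, z].
In Python, from station import telemetry, read_camera, camera_model, r, look_for gives the robot as it stands.
- The arm moves only by the tool carry_out, never from a script. Its arguments are lists of equal length, an entry for each row: "dp": the shift along the tool's x, y, z in mm, a list of three; "angular": the turn, a rotation vector about the tool's x, y, z in rad, a list of three; "hand": the closure, from 0 (fully open) to 1 (shut). In form: {"dp": [[tx, ty, tz], ...], "angular": [[ax, ay, az], ...], "hand": [hand, ...]}. A call has 1 to 8 rows; each row is the pose to reach, as a shift and turn from the pose commanded when the call began, along the tool's axes at that moment; what a row does not reach only later rows make up. A row lasts 1/12 s, in which the tool goes at most 41.7 mm and 7.16 degrees, less where a joint would pass 70% of its speed; a pose out of reach is approached as far as the arm can. A call with a gripper value outside its range is refused whole. The fingers move at their own pace and stop on an object; the grip force is fixed at half the most. Time passes only in rows, so rows that repeat a pose let the fingers close. It gives the time, the measured TCP pose, the force, the opening and the grip force at its end, in the units of the state.
- telemetry.observe(): the state, without advancing time (a new reading comes with each control period).
- read_camera(name): name is "scene" or "top" or "wrist"; returns the picture (400x640x3 uint8, red, green, blue); there is no depth.
- camera_model(name): a dict with "K" (3x3 intrinsics, pixels), "R" (3x3) and "t" (3): a world point X has camera coordinates R X + t. Camera axes: x right, y down, z forward; pixel columns grow to the right and rows downward; lengths in m; the calibration is good to about 2 mm. A picture is of the moment at which its call begins: read the wrist's pose just before it. camera_model takes no time and is no camera call; for the wrist camera it gives the pose at the moment of the call.
- r.finish_job(): hands the job in; it is judged then, once.
Trained networks look in the newest picture that a camera, given by its name, has taken for a name from the list of things; names that differ only in an ending like _2 or _b are one class to them, and where a whole thing is asked for, a point or a joint stands for the part that bears it (a point fixed in the world has none). Each returns a list of dicts, best first, with "score" (0 to 1); they miss things now and then, are a little off and sometimes report something else, mostly with a low value. They report only what shows in the picture. A call takes as long as a camera call. They do not tell look-alikes from the thing itself.
- look_for(name, camera): "pixel" ([column, row] in pixels, amid what is visible of it).
The state is a dict: "clock": time; "joints": joint angles; "dq": joint speeds; "effort": joint torques, N m; "tcp_pos": TCP position; "tool_rot": TCP orientation; "force": force on the tool from outside, world axes, zero at the start; "torque": the same for the moment, N m; "width": finger opening in m; "finger_force": force on a finger pad.
Only numpy, scipy, OpenCV 4.12 (cv2) and the standard library are available. Lean on these libraries where they do the work, as an engineer would, in place of code of your own. Each camera call takes 0.05 s, during which the arm holds its last target. There are 200 camera calls.

## Working session

There is one attempt and no reset: what is moved stays moved. The work goes in short steps, Python scripts to look and compute and a tool call to move; the robot and the scene stay as the last step left them, time stands still between calls to the robot, and variables do not carry over. Pictures are saved under pics/ and viewed, at most 10 in all, crops included, and the job is handed in when it is done.

Besides the shell and the picture viewer there is one more tool, called after "Call:" as a command line: name --argument value ..., lists and objects as JSON in quotes. carry_out: Moves the arm, as the interface text tells. Its arguments: {"type":"object","properties":{"dp":{"type":"array","items":{"type":"array","items":{"type":"number"}}},"angular":{"type":"array","items":{"type":"array","items":{"type":"number"}}},"hand":{"type":"array","items":{"type":"number"}}},"required":["dp","angular","hand"]}

```bash
mkdir -p pics; cat > h.py <<'E'
from station import telemetry, read_camera, camera_model, r, look_for
import numpy as np, cv2
def snap(n,f):
    im=read_camera(n); cv2.imwrite('pics/'+f,im[:,:,::-1]); return im
def w(n,px,z,m=None):
    m=m or camera_model(n); K,R,t=map(np.array,(m['K'],m['R'],m['t']))
    d=R.T@np.linalg.inv(K)@np.array([px[0],px[1],1.]); c=-R.T@t
    return c+d*(z-c[2])/d[2]
def pj(n,X):
    m=camera_model(n); c=np.array(m['R'])@X+np.array(m['t']); p=np.array(m['K'])@c; return p[:2]/p[2]
E
python3 - <<'E'
from h import *
a=snap('scene','s0.png'); b=snap('top','t0.png')
cv2.imwrite('pics/both.png',np.vstack([a,b])[:,:,::-1])
print(telemetry.observe(), r.finger_overhang)
for n in ['top','scene']:
    m=camera_model(n); print(n,-np.array(m['R']).T@np.array(m['t']))
for o,z in [('tray',.003),('big_case',.03),('lid_edge',.1),('small_case',.037),('spacer',.04),('spot_plate',.01),('tube',.134),('embed_ring',.012),('vial',.05)]:
    for d in look_for(o,'top')[:3]: print(o,d['pixel'],round(d['score'],2),w('top',d['pixel'],z).round(3))
E
```

```text
{'clock': 0.1, 'joints': array([-1.37719906,  0.41179463, -0.01274627,  1.59691566,  0.00560943,
        1.13427853, -0.08220715]), 'dq': array([ 0.001242  , -0.00141507,  0.00039731, -0.00189385,  0.00010273,
        0.00133842,  0.00115799]), 'effort': array([ 3.20497587e-03, -5.89103401e+01,  6.44215643e-01, -2.91714227e+01,
       -5.37396222e-02,  1.44908088e-02,  4.50548816e-05]), 'tcp_pos': array([0.16167315, 0.60331036, 0.23892701]), 'tool_rot': array([-4.37954988e-05,  1.30499222e-01,  9.91448178e-01, -6.78812773e-04]), 'force': array([-0.85289703, -1.12319386, -0.32825012]), 'torque': array([ 0.00345678, -0.00482126, -0.0022221 ]), 'finger_force': 0.0, 'width': 0.08764464743156986} 0.017
top [ 0.45038098 -0.01017443  1.30423344]
scene [ 0.95467299 -0.57526771  0.81278521]
tray [367.3, 123.4] 0.82 [ 0.786 -0.116  0.003]
tray [326.8, 290.4] 0.78 [ 0.332 -0.003  0.003]
tray [360.6, 203.0] 0.74 [ 0.566 -0.095  0.003]
lid_edge [323.2, 176.9] 0.68 [0.624 0.005 0.1  ]
small_case [348.3, 201.6] 0.7 [ 0.567 -0.061  0.037]
spacer [328.1, 175.3] 0.4 [ 0.637 -0.007  0.04 ]
spot_plate [228.2, 219.2] 0.89 [0.523 0.263 0.01 ]
tube [200.5, 142.2] 0.81 [0.708 0.31  0.134]
embed_ring [294.4, 117.6] 0.69 [0.802 0.085 0.012]
embed_ring [199.1, 141.9] 0.25 [0.735 0.347 0.012]
vial [447.0, 141.1] 0.63 [ 0.725 -0.322  0.05 ]
```

View pics/t0.png

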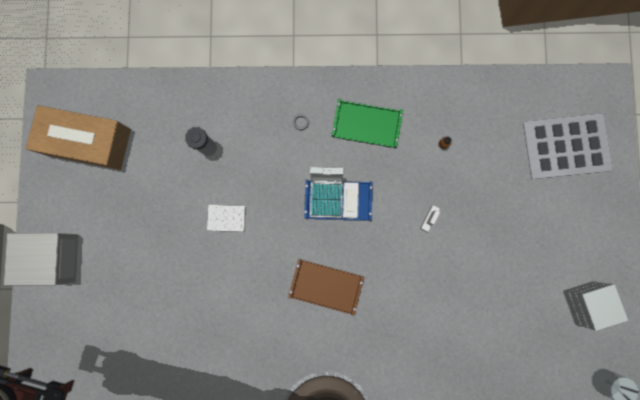

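View pics/s0.png

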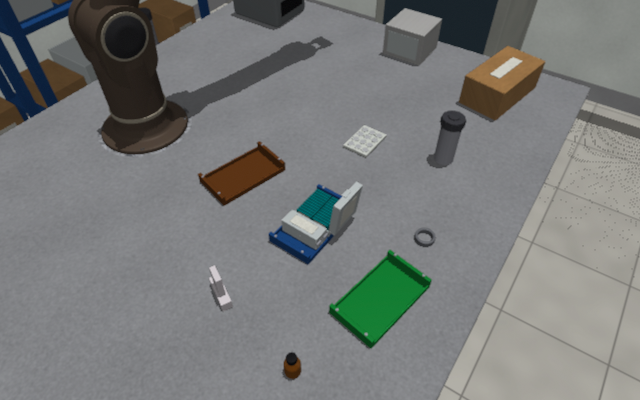

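The top view shows the blue tray around (338,200), with the big case on its left half, the lid up on the far side at (326,174), and the small case at (351,200). The wide gap is at the right (−y) end, and the white spacer stands at (431,218). In the scene view the spacer is at (220,288) and the lid is near upright.

```bash
python3 - <<'E'
from h import *
t=cv2.imread('pics/t0.png'); s=cv2.imread('pics/s0.png')
a=cv2.resize(t[160:240,295:445],None,fx=5,fy=5,interpolation=cv2.INTER_CUBIC)  #750x400
cv2.imwrite('pics/c.png',a)
hsv=cv2.cvtColor(t,cv2.COLOR_BGR2HSV)
m=((hsv[...,0]>105)&(hsv[...,0]<125)&(hsv[...,1]>130)).astype(np.uint8); m[:,:295]=0;m[:,400:]=0;m[:160]=0;m[240:]=0
p=np.argwhere(m)[:,::-1]; rc=cv2.minAreaRect(p.astype(np.float32)); print(rc); 
for q in cv2.boxPoints(rc): print(q,w('top',q,.014).round(4))
h2=t[195:240,410:450].min(2)>165; p=np.argwhere(h2)[:,::-1]+[410,195]; rc=cv2.minAreaRect(p.astype(np.float32));print(rc)
print(w('top',rc[0],.04))
E
```

```text
((338.1329040527344, 200.31373596191406), (65.74466705322266, 36.695804595947266), 1.818303108215332)
[304.69495 217.60936] [0.5259 0.0561 0.014 ]
[305.8593  180.93202] [0.6254 0.053  0.014 ]
[371.57086 183.01811] [ 0.6189 -0.1247  0.014 ]
[370.4065  219.69545] [ 0.5197 -0.1203  0.014 ]
((431.1000671386719, 218.30001831054688), (9.391485214233398, 25.491174697875977), 26.56505012512207)
[ 0.52141277 -0.2770914   0.04      ]
```

View pics/c.png

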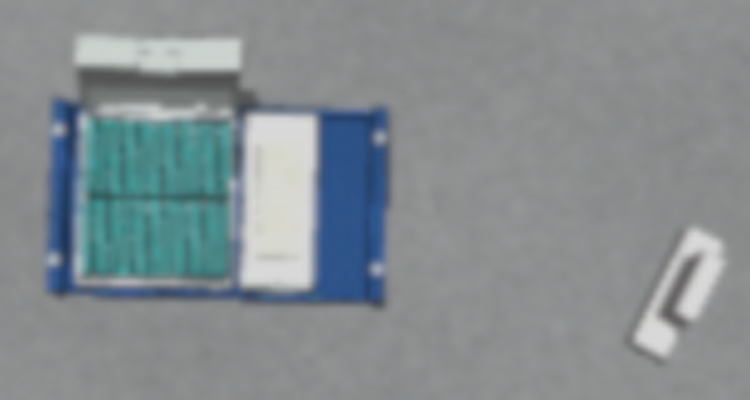

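The enlarged view shows the lid's free-edge wall at crop (158,53). The big and small cases are nearly touching, the wide gap is at crop col 318–370, and the spacer runs diagonally from (650,345) to (705,235).

```bash
cat >> h.py <<'E'
from scipy.spatial.transform import Rotation as Ro
def rot(q): return Ro.from_quat([q[1],q[2],q[3],q[0]])
def goal(p,yaw,tilt=0):
    """dp (mm), angular from measured pose to tool-down at p, tool y axis at world heading yaw+pi/2"""
    s=telemetry.observe(); R=rot(s['tool_rot'])
    T=Ro.from_euler('z',yaw)*Ro.from_quat([0,1,0,0])   # tool y=+y', z down
    best=min((T,T*Ro.from_euler('z',np.pi)),key=lambda A:(R.inv()*A).magnitude())
    return (R.inv().apply(np.array(p)-s['tcp_pos'])*1000).round(1),(R.inv()*best).as_rotvec().round(3)
TR=Ro.from_euler('z',-.034); TO=np.array([.5727,-.034,0])
def tw(p): return TO+TR.apply(p)
def wt(p): return TR.inv().apply(np.array(p)-TO)
E
python3 - <<'E'
from h import *
off=np.array([295,160])
for q in [(76,36),(240,38),(77,68),(240,72)]:
    P=w('top',off+np.array(q)/5,.115); print('lid',P.round(4),wt(P).round(4))
for n,q,z in [('bigL',(77,285),.02),('bigR',(232,280),.02),('smL',(243,287),.037),('smR',(312,291),.037),('smTop',(315,114),.037),('spA',(633,343),.024),('spB',(668,360),.024),('spC',(692,226),.024),('spD',(724,242),.024)]:
    P=w('top',off+np.array(q)/5,z); print(n,P.round(4),wt(P).round(4))
C=tw([.09,.02,.0]); C[2]=.17
print(C,goal(C,-.034))
E
```

```text
lid [0.6464 0.0372 0.115 ] [0.0712 0.0737 0.115 ]
lid [ 0.6449 -0.0449  0.115 ] [ 0.0725 -0.0084  0.115 ]
lid [0.6302 0.0367 0.115 ] [0.055  0.0727 0.115 ]
lid [ 0.6277 -0.0448  0.115 ] [ 0.0554 -0.0089  0.115 ]
bigL [0.5272 0.0405 0.02  ] [-0.048   0.0729  0.02  ]
bigR [ 0.5295 -0.0424  0.02  ] [-0.0429 -0.0099  0.02  ]
smL [ 0.5248 -0.0478  0.037 ] [-0.0474 -0.0154  0.037 ]
smR [ 0.5225 -0.0841  0.037 ] [-0.0484 -0.0518  0.037 ]
smTop [ 0.6166 -0.0867  0.037 ] [ 0.0457 -0.0512  0.037 ]
spA [ 0.4951 -0.2546  0.024 ] [-0.0701 -0.2232  0.024 ]
spB [ 0.486  -0.2729  0.024 ] [-0.0785 -0.2417  0.024 ]
spC [ 0.5572 -0.2875  0.024 ] [-0.0069 -0.2539  0.024 ]
spD [ 0.5486 -0.3042  0.024 ] [-0.0149 -0.2709  0.024 ]
[ 0.66332785 -0.01707097  0.17      ] (array([-645.1, -469.8,   69.6]), array([ 0.   , -0.   , -0.228]))
```

Call:
carry_out --dp '[[-667,-453,60],[-667,-453,60],[-667,-453,60],[-667,-453,60],[-667,-453,60],[-667,-453,60],[-667,-453,60],[-667,-453,60]]' --angular '[[0,0,-0.228],[0,0,-0.228],[0,0,-0.228],[0,0,-0.228],[0,0,-0.228],[0,0,-0.228],[0,0,-0.228],[0,0,-0.228]]' --hand '[1,1,1,1,1,1,1,1]'

```text
clock: 1.22
tcp_pos: [0.3801, 0.3505, 0.2151]
tool_rot: [0.0, 0.017, 1.0, 0.0]
force: [0.0, 0.1, -0.5]
width: 0.0383
finger_force: 0.0
```

```bash
python3 - <<'E'
from h import *
s=telemetry.observe();print(s['clock'],s['tcp_pos'],s['tool_rot'],s['width'])
C=tw([.115,.032,0]);C[2]=.18;print(C,goal(C,-.034))
E
```

```text
1.2167 [0.38010428 0.35046981 0.21513802] [2.37242370e-04 1.68717521e-02 9.99857573e-01 3.49563288e-04] 0.03826585419542934
[ 0.68872133 -0.00592774  0.18      ] (array([-320.4, -345.8,   35. ]), array([0.001, 0.   , 0.   ]))
```

Call:
carry_out --dp '[[-315,-345,30],[-315,-345,30],[-315,-345,30],[-315,-345,30],[-315,-345,30],[-315,-345,30],[-315,-345,30],[-315,-345,30]]' --angular '[[0,0,0],[0,0,0],[0,0,0],[0,0,0],[0,0,0],[0,0,0],[0,0,0],[0,0,0]]' --hand '[1,1,1,1,1,1,1,1]'

```text
clock: 1.88
tcp_pos: [0.5961, 0.0974, 0.1937]
tool_rot: [0.0, 0.017, 1.0, 0.0]
force: [0.5, -0.1, 0.8]
width: 0.0004
finger_force: 0.0
```

```bash
python3 - <<'E'
from h import *
C=tw([.115,.032,0]);C[2]=.18;print(C,goal(C,-.034))
E
```

```text
[ 0.68872133 -0.00592774  0.18      ] (array([ -96.1, -100.1,   13.7]), array([0.   , 0.001, 0.   ]))
```

Call:
carry_out --dp '[[-95,-100,10],[-95,-100,10],[-95,-100,10],[-95,-100,10],[-95,-100,40],[-95,-100,78],[-95,-100,78],[-95,-100,78]]' --angular '[[0,0,0],[0,0,0],[0,0,0],[0,0,0],[0,0,0],[0,0,0],[0,0,0],[0,0,0]]' --hand '[1,1,1,1,1,1,1,1]'

```text
clock: 2.55
tcp_pos: [0.6849, -0.0037, 0.1139]
tool_rot: [-0.002, 0.017, 1.0, -0.0]
force: [-1.1, 0.2, 1.6]
width: 0.0003
finger_force: 0.0
```

```bash
python3 - <<'E'
from h import *
s=telemetry.observe();print(wt(s['tcp_pos']))
c=[pj('scene',tw([x,.032,z])) for x,z in ((.115,.1),(.0,.02))];print(c)
im=snap('scene','s1.png'); cv2.imwrite('pics/s1c.png',cv2.resize(im[100:300,200:460,::-1],None,fx=2.5,fy=2.5))
E
```

```text
[0.11106738 0.03410854 0.11386692]
[array([369.33155176, 209.26248801]), array([322.20692161, 210.22212159])]
```

View pics/s1c.png

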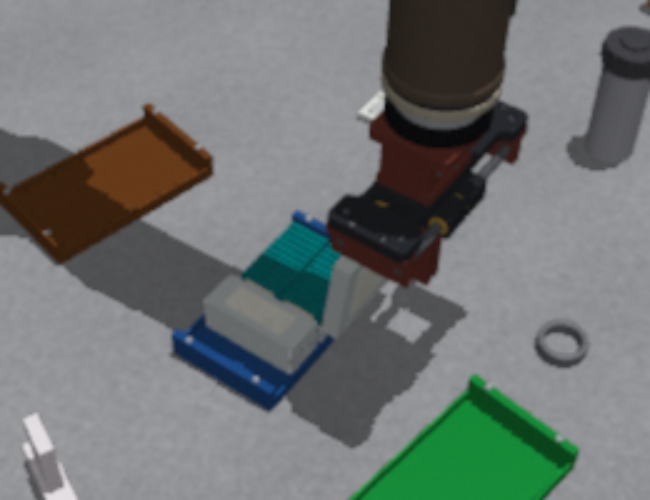

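The closed fingers are behind the raised lid (lid at crop (350,300)), so the way is clear to push.

Call:
carry_out --dp '[[20,0,0],[38,0,0],[50,0,0],[62,0,0],[79,0,3],[99,0,12],[116,0,25],[116,0,25]]' --angular '[[0,0,0],[0,0,0],[0,0,0],[0,0,0],[0,0,0],[0,0,0],[0,0,0],[0,0,0]]' --hand '[1,1,1,1,1,1,1,1]'

```text
clock: 3.27
tcp_pos: [0.5681, 0.0004, 0.0915]
tool_rot: [-0.0, 0.017, 1.0, 0.0]
force: [-1.1, 0.1, 0.6]
width: 0.0004
finger_force: 0.0
```

Call:
carry_out --dp '[[8,0,8],[14,0,16],[18,0,22],[22,0,28],[23,0,31],[23,0,33],[23,0,34],[23,0,34]]' --angular '[[0,0,0],[0,0,0],[0,0,0],[0,0,0],[0,0,0],[0,0,0],[0,0,0],[0,0,0]]' --hand '[1,1,1,1,1,1,1,1]'

```text
clock: 3.93
tcp_pos: [0.5479, 0.0005, 0.0564]
tool_rot: [0.0, 0.017, 1.0, -0.0]
force: [0.3, 0.5, -1.2]
width: 0.0007
finger_force: 0.0
```

```bash
python3 - <<'E'
from h import *
s=telemetry.observe();print(wt(s['tcp_pos']),s['force'])
E
```

```text
[-0.02592927  0.03368541  0.05643046] [ 0.29411827  0.47628438 -1.17682632]
```

Call:
carry_out --dp '[[0,0,1],[0,0,2],[0,0,3],[0,0,4],[0,0,4]]' --angular '[[0,0,0],[0,0,0],[0,0,0],[0,0,0],[0,0,0]]' --hand '[1,1,1,1,1]'

```text
clock: 4.35
tcp_pos: [0.5479, 0.0005, 0.0539]
tool_rot: [0.0, 0.017, 1.0, 0.0]
force: [-3.6, 0.8, 15.9]
width: 0.0004
finger_force: 7.7
```

Call:
carry_out --dp '[[0,0,-10],[0,0,-50],[0,-40,-90],[17,-281,-146],[17,-281,-146],[17,-281,-146],[17,-281,-146],[17,-281,-146]]' --angular '[[0,0,0],[0,0,0],[0,0,0.1],[0,0,0.44],[0,0,0.44],[0,0,0.44],[0,0,0.44],[0,0,0.44]]' --hand '[1,1,1,0,0,0,0,0]'

```text
clock: 5.02
tcp_pos: [0.5258, -0.2309, 0.1863]
tool_rot: [0.0, 0.235, 0.972, 0.0]
force: [0.4, -1.0, -0.4]
width: 0.0301
finger_force: 0.0
```

```bash
python3 - <<'E'
from h import *
print(goal([.5217,-.28,.2],-.475))
E
```

```text
(array([-18.8, -45.6, -13.7]), array([0.   , 0.001, 0.001]))
```

Call:
carry_out --dp '[[-19,-46,-14],[-19,-46,-14],[-19,-46,-14],[-19,-46,-14]]' --angular '[[0,0,0],[0,0,0],[0,0,0],[0,0,0]]' --hand '[0,0,0,0]'

```text
clock: 5.35
tcp_pos: [0.522, -0.2788, 0.1991]
tool_rot: [-0.0, 0.235, 0.972, 0.0]
force: [0.1, 0.7, 0.1]
width: 0.057
finger_force: 0.0
```

```bash
python3 - <<'E'
from h import *
m=camera_model('wrist'); im=snap('wrist','w1.png'); t=snap('top','t1.png')
print(telemetry.observe()['tcp_pos'])
for o in('spacer','spacer_mid'):
  for d in look_for(o,'wrist'): print(o,d, w('wrist',d['pixel'],.05,m))
a=cv2.resize(t[160:240,295:445],None,fx=5,fy=5)[:,:,::-1]
cv2.imwrite('pics/w1b.png',np.vstack([cv2.resize(im[:,:,::-1],(480,300)),cv2.resize(a[:,:400],(480,300))[:, :]]))
E
```

```text
[ 0.52246883 -0.27671031  0.19854306]
spacer {'pixel': [318.5, 182.9], 'score': 0.58} [ 0.51305146 -0.2741031   0.05      ]
spacer_mid {'pixel': [318.2, 186.7], 'score': 0.69} [ 0.51623078 -0.27605664  0.05      ]
```

View pics/w1b.png

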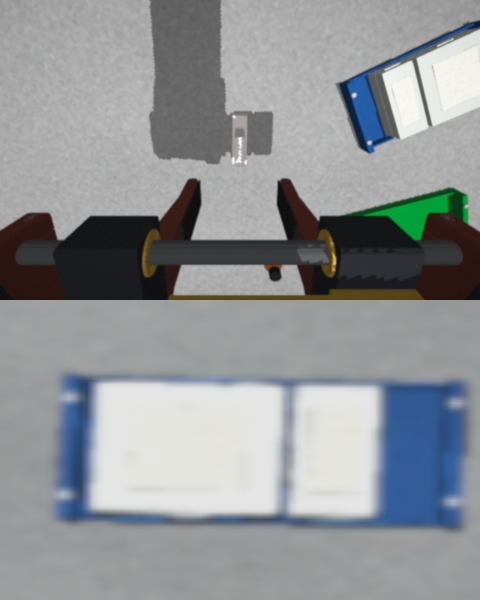

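The lid is shut: the lower panel shows the big case all white. In the wrist view the spacer is at about (318,183) full-res, upright in the image, so the yaw is aligned. Next I measure its tab.

```bash
python3 - <<'E'
from h import *
im=cv2.imread('pics/w1.png'); m=camera_model('wrist')
cv2.imwrite('pics/w1c.png',cv2.resize(im[140:225,290:370],None,fx=6,fy=6,interpolation=cv2.INTER_NEAREST))
np.savez('wm.npz',**{k:np.array(m[k]) for k in 'KRt'}); print(-np.array(m['R']).T@m['t'])
c=np.array([.5217,-.2798]);
for z in(.024,.078):
  sx,sy=(.035,.0105) if z<.05 else (.018,.006)
  for a,b in((1,1),(1,-1),(-1,-1),(-1,1)):
    P=np.r_[c,z]+Ro.from_euler('z',-.475).apply([a*sx,b*sy,0]); print(z,(pj('wrist',P)-[290,140])*6)
E
```

```text
[ 0.45007683 -0.24003646  0.34408762]
0.024 [210.27028289 475.0172637 ]
0.024 [ 92.41852367 474.50725864]
0.024 [89.40868307 81.14108843]
0.024 [214.8647288  81.7278181]
0.078 [188.74362419 492.13307197]
0.078 [107.96123383 491.78471956]
0.078 [106.75304892 255.6425064 ]
0.078 [190.6734736  256.02198644]
```

View pics/w1c.png

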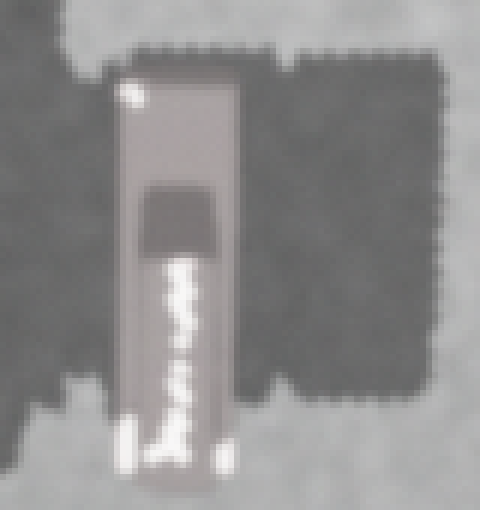

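The tab top spans crop cols 141–217 and rows 258–492, about 4.6 mm to +y of my prediction. That puts the spacer at (0.5238, −0.2757), nearly under the TCP.

Call:
carry_out --dp '[[0,1,30],[0,1,60],[0,1,90],[0,1,120],[0,1,141],[0,1,141],[0,1,141]]' --angular '[[0,0,0],[0,0,0],[0,0,0],[0,0,0],[0,0,0],[0,0,0],[0,0,0]]' --hand '[0,0,0,0,0,0,0]'

```text
clock: 6.13
tcp_pos: [0.5222, -0.2766, 0.0574]
tool_rot: [-0.001, 0.234, 0.972, 0.0]
force: [0.1, -0.7, 1.3]
width: 0.0878
finger_force: 0.0
```

Call:
carry_out --dp '[[0,0,0],[0,0,0],[0,0,0],[0,0,0],[0,0,0],[0,0,0],[0,0,0],[0,0,0]]' --angular '[[0,0,0],[0,0,0],[0,0,0],[0,0,0],[0,0,0],[0,0,0],[0,0,0],[0,0,0]]' --hand '[1,1,1,1,1,1,1,1]'

```text
clock: 6.8
tcp_pos: [0.5226, -0.278, 0.0583]
tool_rot: [0.0, 0.235, 0.972, 0.0]
force: [-0.1, 0.1, -0.4]
width: 0.0383
finger_force: 0.0
```

Call:
carry_out --dp '[[0,0,0],[0,0,0],[0,0,0],[0,0,0],[0,0,0],[0,0,0]]' --angular '[[0,0,0],[0,0,0],[0,0,0],[0,0,0],[0,0,0],[0,0,0]]' --hand '[1,1,1,1,1,1]'

```text
clock: 7.3
tcp_pos: [0.5225, -0.278, 0.0581]
tool_rot: [-0.0, 0.235, 0.972, 0.0]
force: [0.1, 0.2, 0.5]
width: 0.0119
finger_force: 30.0
```

Call:
carry_out --dp '[[0,0,-30],[0,0,-60],[0,0,-90],[0,0,-100],[0,0,-100]]' --angular '[[0,0,0],[0,0,0],[0,0,0],[0,0,0],[0,0,0]]' --hand '[1,1,1,1,1]'

```text
clock: 7.72
tcp_pos: [0.524, -0.2788, 0.1609]
tool_rot: [0.003, 0.235, 0.972, -0.0]
force: [-0.6, -0.4, -0.8]
width: 0.0118
finger_force: 30.0
```

```bash
python3 - <<'E'
from h import *
p=tw([0,-.12,.158]);print(p,goal(p,-.034),telemetry.observe()['tcp_pos'])
E
```

```text
[ 0.56862079 -0.15393065  0.158     ] (array([ 17.3, 131.4,   2.9]), array([-0.   ,  0.005, -0.44 ])) [ 0.52399556 -0.27875482  0.16085166]
```

Call:
carry_out --dp '[[4,33,2],[9,66,2],[13,98,2],[17,131,2],[17,131,2],[17,131,2],[17,131,2],[17,131,2]]' --angular '[[0,0,-0.1],[0,0,-0.2],[0,0,-0.3],[0,0,-0.4],[0,0,-0.44],[0,0,-0.44],[0,0,-0.44],[0,0,-0.44]]' --hand '[1,1,1,1,1,1,1,1]'

```text
clock: 8.38
tcp_pos: [0.5662, -0.1548, 0.1551]
tool_rot: [-0.001, 0.019, 1.0, -0.0]
force: [0.7, -0.3, -1.7]
width: 0.0122
finger_force: 30.0
```

```bash
python3 - <<'E'
from h import *
m=camera_model('wrist'); im=snap('wrist','w2.png'); print(telemetry.observe()['tcp_pos'],telemetry.observe()['tool_rot'])
cv2.imwrite('pics/w2b.png',im[:,:,::-1])
for n,P in dict(stopIn0=[0,-.082,.027],stopInL=[-.049,-.082,.027],stopInR=[.049,-.082,.027],smR=[0,-.0515,.037],smRnear=[-.046,-.0515,.037],rimnear=[-.049,-.06,.016],foot=[0,-.12,.1]).items(): print(n,pj('wrist',tw(P)).round(1))
E
```

```text
[ 0.56636558 -0.15502788  0.15540243] [-6.47544304e-04  1.86333150e-02  9.99826153e-01 -2.11793321e-04]
stopIn0 [362.2 201.9]
stopInL [364.3 147. ]
stopInR [360.2 251.5]
smR [398.8 205.2]
smRnear [402.8 152.1]
rimnear [387.5 145.4]
foot [320.3 233.3]
```

View pics/w2b.png

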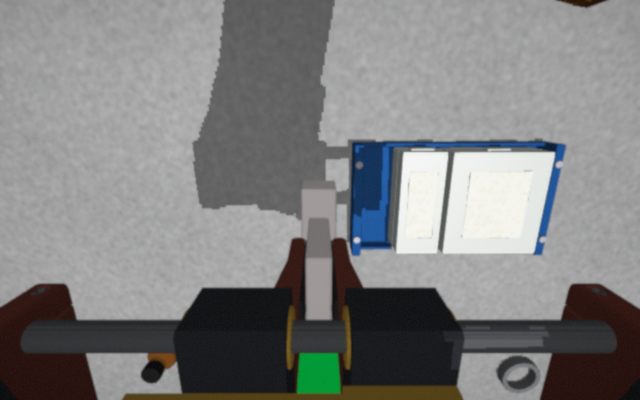

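The spacer is held foot-down at (318,240). The tray lies to its right, with the stop near col 352–362, the gap at 362–395 and the small case from about col 397. I zoom in for edges.

```bash
python3 - <<'E'
from h import *
im=cv2.imread('pics/w2.png')
cv2.imwrite('pics/w2c.png',cv2.resize(im[135:260,340:460],None,fx=4.8,fy=4.8,interpolation=cv2.INTER_CUBIC))
E
```

```text
(no output)
```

View pics/w2c.png

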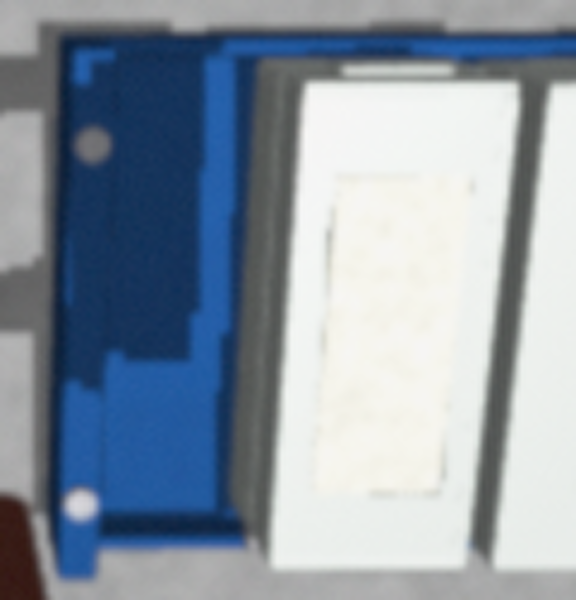

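My tray model's predictions match the picture: stop inner edge at px 362 and small-case near edge at (403,152). The gap is therefore about 30.5 mm, from y −0.082 to −0.0515.

```bash
python3 - <<'E'
from h import *
p=tw([0,-.067,.1]);print(p,goal(p,-.034),wt(telemetry.observe()['tcp_pos']))
E
```

```text
[ 0.57042244 -0.10096128  0.1       ] (array([-2.1, 54.2, 55.4]), array([-0.   , -0.001, -0.003])) [-0.00221661 -0.12117326  0.15540243]
```

Call:
carry_out --dp '[[-2,27,0],[-2,54,0],[-2,54,15],[-2,54,35],[-2,54,50],[-2,54,50],[-2,54,50],[-2,54,50]]' --angular '[[0,0,0],[0,0,0],[0,0,0],[0,0,0],[0,0,0],[0,0,0],[0,0,0],[0,0,0]]' --hand '[1,1,1,1,1,1,1,1]'

```text
clock: 9.1
tcp_pos: [0.5713, -0.1007, 0.1068]
tool_rot: [0.0, 0.018, 1.0, -0.0]
force: [-0.1, -0.2, -0.8]
width: 0.012
finger_force: 30.0
```

```bash
python3 - <<'E'
from h import *
p=tw([0,-.067,.062]);print(p,goal(p,-.034),wt(telemetry.observe()['tcp_pos']))
im=snap('wrist','w3.png')
for n,P in dict(f1=[-.035,-.0775,.049],f2=[-.035,-.0565,.049],sm=[-.046,-.0515,.037],smLow=[-.046,-.0515,.003],stop=[-.049,-.082,.027]).items(): print(n,(pj('wrist',tw(P))-[250,120])*4)
cv2.imwrite('pics/w3c.png',cv2.resize(im[120:260,250:440,::-1],None,fx=4,fy=4))
E
```

```text
[ 0.57042244 -0.10096128  0.062     ] (array([ 0.9, -0.3, 44.8]), array([-0.   ,  0.001, -0.002])) [ 0.00089901 -0.06668468  0.1068429 ]
f1 [206.82687906 227.63521298]
f2 [335.52820051 227.60461885]
sm [362.69504942 148.59473462]
smLow [351.18882087 120.76612968]
stop [186.39929021 122.63465986]
```

View pics/w3c.png

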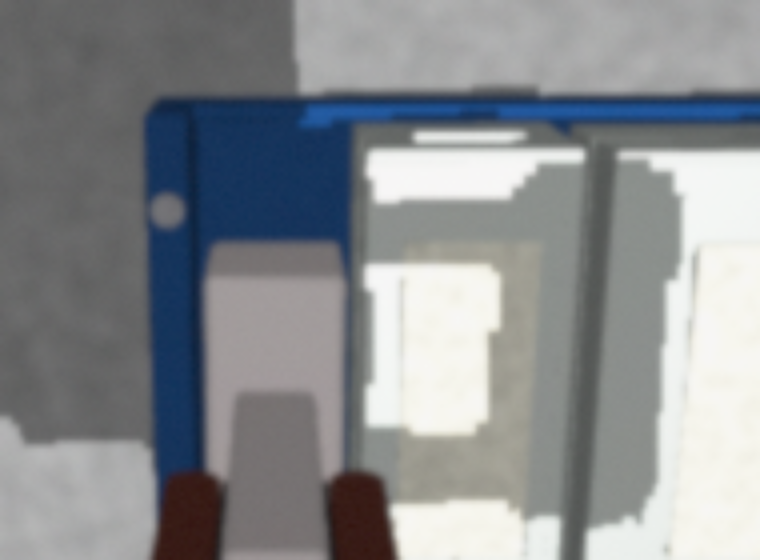

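The foot (cols 207–343) hangs between the stop's inner edge (~190) and the small case edge (~355), so it's clear to go down.

Call:
carry_out --dp '[[1,-1,10],[1,-1,20],[1,-1,30],[1,-1,36],[1,-1,40],[1,-1,43],[1,-1,44],[1,-1,44]]' --angular '[[0,0,0],[0,0,0],[0,0,0],[0,0,0],[0,0,0],[0,0,0],[0,0,0],[0,0,0]]' --hand '[1,1,1,1,1,1,1,1]'

```text
clock: 9.82
tcp_pos: [0.57, -0.1007, 0.0619]
tool_rot: [-0.0, 0.017, 1.0, -0.0]
force: [-0.1, -0.0, -0.6]
width: 0.012
finger_force: 30.0
```

Call:
carry_out --dp '[[0,0,0],[0,2,0],[0,4,0],[0,6,0],[0,8,0],[0,10,0],[0,11,0],[0,11,0]]' --angular '[[0,0,0],[0,0,0],[0,0,0],[0,0,0],[0,0,0],[0,0,0],[0,0,0],[0,0,0]]' --hand '[1,1,1,1,1,1,1,1]'

```text
clock: 10.48
tcp_pos: [0.5706, -0.09, 0.0624]
tool_rot: [0.0, 0.017, 1.0, -0.0]
force: [0.1, -1.9, 0.0]
width: 0.0118
finger_force: 30.0
```

```bash
python3 - <<'E'
from h import *
s=telemetry.observe();print(wt(s['tcp_pos']),s['tcp_pos'],s['force'],s['torque'])
E
```

```text
[-0.00021286 -0.05601464  0.06238199] [ 0.57058313 -0.08997503  0.06238199] [ 0.07223164 -1.91572654  0.01011425] [-0.618419   -0.05214912 -0.01683604]
```

Call:
carry_out --dp '[[0,1,0],[0,2,0],[0,3,0],[0,4,0],[0,4,0]]' --angular '[[0,0,0],[0,0,0],[0,0,0],[0,0,0],[0,0,0]]' --hand '[1,1,1,1,1]'

```text
clock: 10.9
tcp_pos: [0.5706, -0.0855, 0.0622]
tool_rot: [0.0, 0.017, 1.0, 0.0]
force: [0.4, -2.4, -0.1]
width: 0.0121
finger_force: 30.0
```

Call:
carry_out --dp '[[0,0.5,0],[0,1,0],[0,1,0]]' --angular '[[0,0,0],[0,0,0],[0,0,0]]' --hand '[1,1,1]'

```text
clock: 11.15
tcp_pos: [0.5706, -0.0846, 0.0622]
tool_rot: [0.0, 0.017, 1.0, 0.0]
force: [-0.2, -3.1, 0.3]
width: 0.0121
finger_force: 30.0
```

Call:
carry_out --dp '[[0,0.5,0],[0,0.5,0],[0,0.5,0]]' --angular '[[0,0,0],[0,0,0],[0,0,0]]' --hand '[1,1,1]'

```text
clock: 11.4
tcp_pos: [0.5706, -0.0844, 0.0622]
tool_rot: [0.0, 0.017, 1.0, -0.0]
force: [0.0, -4.0, 1.5]
width: 0.0121
finger_force: 30.0
```

Call:
carry_out --dp '[[0,0.5,0],[0,0.5,0],[0,0.5,0]]' --angular '[[0,0,0],[0,0,0],[0,0,0]]' --hand '[1,1,1]'

```text
clock: 11.65
tcp_pos: [0.5706, -0.0843, 0.0622]
tool_rot: [0.0, 0.017, 1.0, -0.0]
force: [-0.0, -4.5, 0.7]
width: 0.0119
finger_force: 30.0
```

Call:
carry_out --dp '[[0,0.5,0],[0,0.5,0],[0,0.5,0]]' --angular '[[0,0,0],[0,0,0],[0,0,0]]' --hand '[1,1,1]'

```text
clock: 11.9
tcp_pos: [0.5706, -0.0843, 0.0622]
tool_rot: [0.0, 0.017, 1.0, -0.001]
force: [0.2, -5.5, 1.0]
width: 0.0114
finger_force: 30.0
```

Call:
carry_out --dp '[[0,0.5,0],[0,1,0],[0,1,0],[0,1,0],[0,1,0],[0,1,0]]' --angular '[[0,0,0],[0,0,0],[0,0,0],[0,0,0],[0,0,0],[0,0,0]]' --hand '[1,1,1,1,1,1]'

```text
clock: 12.4
tcp_pos: [0.5706, -0.0842, 0.0622]
tool_rot: [0.0, 0.017, 1.0, -0.001]
force: [0.5, -8.4, 0.7]
width: 0.0116
finger_force: 30.0
```

```bash
python3 - <<'E'
from h import *
s=telemetry.observe();print(wt(s['tcp_pos']),s['force'],s['torque'])
a=snap('top','t4.png');b=snap('scene','s4.png')
a=cv2.resize(a[165:235,290:390],(600,420));
b=cv2.resize(b[160:290,240:400],(222,180)) if 0 else cv2.resize(b[170:280,250:390],None,fx=4.28,fy=4.28)[:170*2+130]
cv2.imwrite('pics/f.png',cv2.resize(np.vstack([a[:,:,::-1][60:360],b[:,:600-1,::-1][:290] if b.shape[1]==600 else cv2.resize(b,(600,300))[:,:,::-1]]),(600,590)))
E
```

```text
[-0.0003949  -0.05021817  0.06220707] [ 0.46747528 -8.3799491   0.66630537] [-2.15840064 -0.08895655  0.09544011]
```

View pics/f.png

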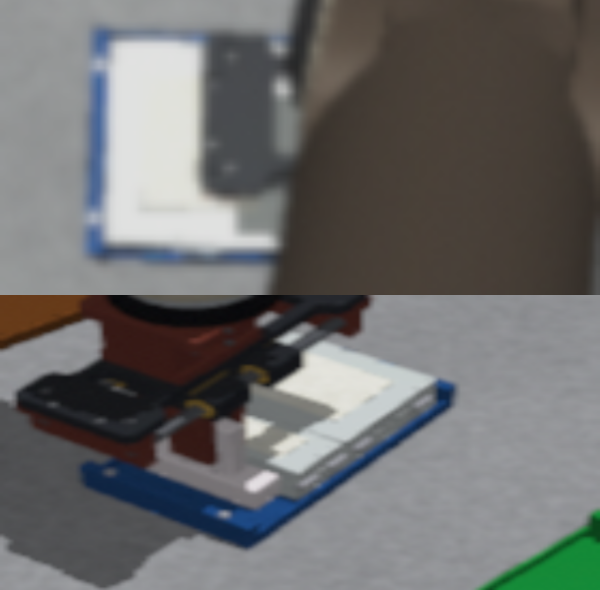

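The big case is flush on the left stop, the row is tight, and the spacer is upright and held. TCP tray y is −0.050 as it should be, with an 8 N push. Handing in.

```bash
python3 -c "
from station import r
print(r.finish_job())"
```

```text
the job is handed in; nothing more can be done
None
```

The job is handed in, with no verdict shown: the big case is shut, the spacer is on the tray floor in the wide gap, and the row is flush against the left stop. The spacer is still gripped and pressing at about 8 N.

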